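Pin back the belt tensioner of a bottle shaker

TASK

Get the bench shaker ready for a new drive belt: lift the loose steel cover off its drive housing by the knob and lay it down gently, flat in the middle of the black rubber mat. Then take the locking pin from the sloping tool stand, put it down through the slot of the sprung tension arm, swing the arm back against its spring with it and push the pin fully home in the lock block, so that the tension wheel stays pinned back when you let go. Leave the bottles, the jar, the steel mug, the timer and the two screwdrivers as they are.

Things in the scene. Friction and masses are not known exactly. Their poses are not given: they have to be found in the camera images.
- shaker: Fixed drive housing of a bench bottle shaker: open stainless box, 176 (x) by 226 (y) by 60 mm high, 4 mm walls, a grey control strip 10 mm out of its front (-x). Origin: centre of its underside; z up. Left or right of the bench's middle, yaw up to 0.25 rad. Inside, nothing is higher than 54 mm: lock block and tension arm nearer the front, motor and crank pulleys at the back, no belt.
- cover_knob (a point): Centre of the black knob (28 mm diameter, 24 high, underside 10 above the sheet) in the middle of the loose steel cover: 188 (x) by 238 mm (y), 0.4 to 0.65 kg, 10 mm skirt all round with 3.5 mm play on the housing. The point is 35 mm above the skirt's lower edge: at first 85 mm above the bench over the housing's origin, axes as the housing's; 38 mm above the bench when on the mat.
- cover: The same cover: origin at its centre, level with the lower edge of the skirt.
- mat: Fixed black rubber mat, 230 mm (x) by 280 mm (y), 3 mm thick, lying on the bench on the other side from the shaker. Origin: centre of its underside; z up.
- pivot (a point): Point on the vertical pivot axis of the tension arm, level with the arm's upper face, 48 mm above the bench; fixed to the housing, axes as the housing's.
- slot_mid (a point): Centre of the slot in the ear at the tension arm's end, at its upper face: 48 mm above the bench, 100 from the pivot. The arm is a flat steel bar, 6 mm thick, 22 wide (ear 30 by 30), with the black tension wheel (44 mm) under it half-way along. The slot goes through, 16 mm long along the arm (this point's x, pointing away from the pivot), 12 wide across. Swings with the arm.
- tension_arm (a joint): Angle of the tension arm about the vertical pivot: 0 at its rest stop (at first), growing anticlockwise seen from above, stop at 0.75 rad. The slot is over the lock hole at 0.60 rad. A spring pulls it back to 0: 2.9 N at the slot at rest, 5.6 N over the lock hole; let go, it swings back.
- lock_hole (a point): Centre of the mouth of the vertical lock hole (11.4 mm diameter, 2 mm chamfer, 26 deep) in the steel lock block (30 by 30, 26 mm high) on the housing's floor; 30 mm above the bench, 12 mm below the arm's lower face, 100 mm from the pivot.
- pin_knob (a point): Centre of the knurled steel knob (22 mm diameter, 44 high) of the locking pin (0.14 kg); z along the pin from tip to knob. Under the knob a 10 mm shank, 41 mm long, its last 8 mm tapering to 4 mm. It stands in one of the stand's holes, knob's underside on the sloping face, leaning 0.52 to 0.57 rad to the stand's front. Home in the lock block, its knob rests on the arm's ear, this point 70 mm up.
- pin_tip (a point): The tip of the pin's shank, on its axis, 63 mm below the knob's centre.
- stand: Fixed sloping tool stand, white plastic, near the bench's middle: 156 wide (y), 90 deep (x from -50 to 40), up to 78 mm high. Origin: centre of its underside; z up. Its face leans 0.52 rad to the front (-x); three 11 mm holes square to the face, mouths at x = -18, y = -50, 0, 50, z = 63 mm, hold the locking pin and two screwdrivers in any order.
- stubby_driver: Bystander in the stand: stubby screwdriver with a thick black waisted handle, 26 mm diameter, 58 mm long. Origin on its axis, at the stand's face.
- slim_driver: Bystander in the stand: slim aluminium precision screwdriver, handle 13 to 16 mm diameter, 61 mm long. Origin on its axis, at the stand's face.
- bottle_front: Bystander: glass milk bottle with white cap, 66 mm diameter, 125 mm high, between the robot and the stand. Origin: centre of its underside.
- bottle_back: Bystander: glass milk bottle with white cap, 72 mm diameter, 150 mm high, behind the stand. Origin: centre of its underside.
- bottle_side: Bystander: glass milk bottle with white cap, 72 mm diameter, 150 mm high, at the side of the bench. Origin: centre of its underside.
- mug: Bystander: steel mug, 72 mm diameter, 95 mm high, with a handle 28 mm out at its +y, at the side of the bench. Origin: centre of its underside.
- small_jar: Bystander: small glass jar with white cap, 52 mm diameter, 70 mm high, at the back. Origin: centre of its underside.
- timer: Bystander: white pocket timer, 45 by 70 by 18 mm, lying flat at the back. Origin: centre of its underside.

How it is judged:
By the outcome, as a careful person would: the job done as asked, in the order asked, and still so for the second after the job is handed in, with the robot touching nothing.
It also fails if it takes over 72 s, if anything falls off the work surface, if the arm or the gripper's body presses on something with over 40 N, if the wrist force passes 120 N, or if a joint passes its speed limit or range.

ROBOT

A 7-joint arm with a two-finger parallel gripper is mounted at the origin on the work surface. World frame = base frame: x ahead of the robot, y to its left, z up, the work surface at z = 0. Lengths are in m, angles in rad, forces in N, time in s.
With the tool pointing down it reaches from about 0.4 to 0.875 m from the base axis. Payload 19.3 kg.
Tool frame: the origin (TCP) lies at the very end of the fingers, on their centre line; the grasp point (between the pads) lies 19 mm behind it; z points along the fingers, y is the direction in which the jaws open and shut (so a half turn about z gives the same grasp; the last joint's range is limited). The gripper opens to 85 mm and grips with 20 to 120 N. Pads are 22 mm wide; open, the fingers measure 114 mm over their backs; the gripper's body (76 mm by 85 mm) begins 54 mm behind the grasp point. The pads swing forward as they close: fully open they stand 13 mm farther back than shut.
Start: joints at [1.08, 0.521, -0.036, 1.599, 0.021, 1.021, -0.113], TCP at [0.255, -0.57, 0.231] pointing down, gripper open.
Joint ranges: [-2.91, 2.91], [-0.3, 2.13], [-1.5, 1.42], [0.17, 2.43], [-1.26, 4.41], [0.16, 1.93], [-2.52, 2.52]. Speed limits (rad/s): [1.89, 1.89, 2.39, 2.39, 3.01, 3.01, 3.01].

INTERFACE

Orientations are given as [roll, pitch, yaw] about the fixed x, y, z axes, in that order (R = Rz(yaw) Ry(pitch) Rx(roll)).
In Python, from workcell import bot, vision, job_done gives the robot as it stands.
- The arm moves only by the tool arm_command, never from a script. Its arguments are lists of equal length, an entry for each row: "gripper": the finger opening in cm, from 0 to 8.54; "slide": the shift along the tool's x, y, z in cm, a list of three; "turn": the turn, a rotation vector about the tool's x, y, z in degrees, a list of three. A call has 1 to 5 rows; each row is the pose to reach, as a shift and turn from the pose commanded when the call began, along the tool's axes at that moment; what a row does not reach only later rows make up. A row lasts 1/8 s, in which the tool goes at most 62.5 mm and 10.7 degrees, less where a joint would pass 70% of its speed; a pose out of reach is approached as far as the arm can. A call with a gripper value outside its range is refused whole. The fingers move at their own pace and stop on an object; "force" is the grip in N (left out, the last holds). Time passes only in rows, so rows that repeat a pose let the fingers close. It gives the time, the measured TCP pose, the force and the opening at its end, in the units of the state.
- bot.observe(): the state, without advancing time (a new reading comes with each control period).
- vision.grab_frame(name): name is "side" or "top" or "wrist"; returns the picture (384x512x3 uint8, blue, green, red); there is no depth.
- vision.camera_model(name): a dict with "mtx" (3x3 intrinsics, pixels), "k1" (the pictures are not rectified: a ray, as slopes to the right and down, at radius r is drawn at 1 + k1 r^2 times it, then the intrinsics apply), "T" (4x4, takes a point from camera to world coordinates). Camera axes: x right, y down, z forward; pixel columns grow to the right and rows downward; lengths in m; the calibration is good to about 2 mm. A picture is of the moment at which its call begins: read the wrist's pose just before it. camera_model takes no time and is no camera call; for the wrist camera it gives the pose at the moment of the call.
- job_done(): hands the job in, once; it reports no verdict.
The state is a dict: "clock": time; "qpos": joint angles; "qd": joint speeds; "joint_efforts": joint torques, N m; "position": TCP position; "tool_rot": TCP orientation; "force": force on the tool from outside, world axes, zero at the start; "moment": the same for the moment, N m; "grip_width": finger opening in m.
Only numpy, scipy, OpenCV 4.12 (cv2) and the standard library are available. Lean on these libraries where they do the work, as an engineer would, in place of code of your own. Each camera call takes 0.05 s, during which the arm holds its last target. There are 200 camera calls.

## Working session

There is one attempt and no reset: what is moved stays moved. The work goes in short steps, Python scripts to look and compute and a tool call to move; the robot and the scene stay as the last step left them, time stands still between calls to the robot, and variables do not carry over. Pictures are saved under pics/ and viewed, about 8 in all and at most 12, crops included, and the job is handed in when it is done.

Besides the shell and the picture viewer there is one more tool, called after "Call:" as name(argument=value, ...), one argument or row to a line, values as JSON. arm_command: Moves the arm, as the interface text tells. Its arguments: {"type":"object","properties":{"gripper":{"type":"array","items":{"type":"number"}},"slide":{"type":"array","items":{"type":"array","items":{"type":"number"}}},"turn":{"type":"array","items":{"type":"array","items":{"type":"number"}}},"force":{"type":"number"}},"required":["gripper","slide","turn"]}

```bash
ls; mkdir -p pics
cat > h.py <<'E'
import numpy as np, cv2
from scipy.spatial.transform import Rotation as Ro
from workcell import bot, vision, job_done
def ray(cm,u,v):
    m=np.array(cm["mtx"]);k=cm["k1"];T=np.array(cm["T"])
    a=np.array([(u-m[0,2])/m[0,0],(v-m[1,2])/m[1,1]]);s=a.copy()
    for _ in range(20): s=a/(1+k*(s@s))
    return T[:3,3],T[:3,:3]@np.array([s[0],s[1],1])
def plane(cm,u,v,z):
    o,d=ray(cm,u,v);return o+d*(z-o[2])/d[2]
def proj(cm,p):
    m=np.array(cm["mtx"]);T=np.array(cm["T"]);c=T[:3,:3].T@(np.array(p)-T[:3,3]);s=c[:2]/c[2];s=s*(1+cm["k1"]*(s@s))
    return np.array([m[0,0]*s[0]+m[0,2],m[1,1]*s[1]+m[1,2]])
def tri(r1,r2):
    A=[];b=[]
    M=np.zeros((3,3));y=np.zeros(3)
    for o,d in (r1,r2):
        d=d/np.linalg.norm(d);P=np.eye(3)-np.outer(d,d);M+=P;y+=P@o
    return np.linalg.solve(M,y)
def state():
    s=bot.observe();return s
def rot(s): return Ro.from_euler('xyz',s["tool_rot"]).as_matrix()
def togo(s,p,R=None):
    """slide cm and turn deg in tool axes from measured pose to TCP p, rot R"""
    R0=rot(s);sl=R0.T@(np.array(p)-np.array(s["position"]))*100
    t=np.zeros(3) if R is None else np.degrees(Ro.from_matrix(R0.T@R).as_rotvec())
    return sl.round(2),t.round(2)
def down(yaw):
    "tool z down, tool y at world angle yaw"
    y=np.array([np.cos(yaw),np.sin(yaw),0]);z=np.array([0,0,-1.]);return np.stack([np.cross(y,z),y,z],1)
E
python3 - <<'E'
from h import *
s=state();print(s)
for n in("top","side"):
    im=vision.grab_frame(n);cv2.imwrite(f"pics/{n}0.png",im);c=vision.camera_model(n);print(n,np.round(c["mtx"],1).tolist(),c["k1"],np.round(c["T"],3).tolist())
a=cv2.imread("pics/top0.png");cv2.imwrite("pics/top0b.png",cv2.resize(a,(800,600),interpolation=cv2.INTER_CUBIC))
E
```

```text
pics
{'clock': 0.0, 'qpos': array([ 1.07982373,  0.52198557, -0.03632634,  1.59997207,  0.0211967 ,
        1.02103705, -0.11279035]), 'qd': array([-0.00063102,  0.00021528,  0.00098426,  0.0004848 ,  0.00042531,
        0.00195593, -0.0016313 ]), 'joint_efforts': array([ 3.80748361e-04, -9.27098608e+01,  1.98005363e+00, -3.69919288e+01,
        1.78968371e-02,  8.33679718e-03, -4.71127385e-05]), 'position': array([ 0.25513937, -0.57022474,  0.23075632]), 'tool_rot': array([-3.14057763e+00,  6.70029182e-05,  4.20769011e-01]), 'force': array([-0.55652292,  0.98990781, -0.46004351]), 'moment': array([ 0.06688915, -0.01417745, -0.07429212]), 'grip_width': 0.08551852073959074}
top [[464.8, 0.0, 253.5], [0.0, 464.8, 192.7], [0.0, 0.0, 1.0]] -0.17265012621664289 [[-0.005, -0.998, 0.07, 0.465], [-1.0, 0.005, 0.003, 0.003], [-0.003, -0.07, -0.998, 1.759], [0.0, 0.0, 0.0, 1.0]]
side [[382.3, 0.0, 252.7], [0.0, 382.3, 198.3], [0.0, 0.0, 1.0]] 0.037589397723596145 [[-0.996, -0.063, 0.059, 0.52], [-0.086, 0.692, -0.716, 0.818], [0.005, -0.719, -0.695, 0.881], [0.0, 0.0, 0.0, 1.0]]
```

View pics/top0b.png

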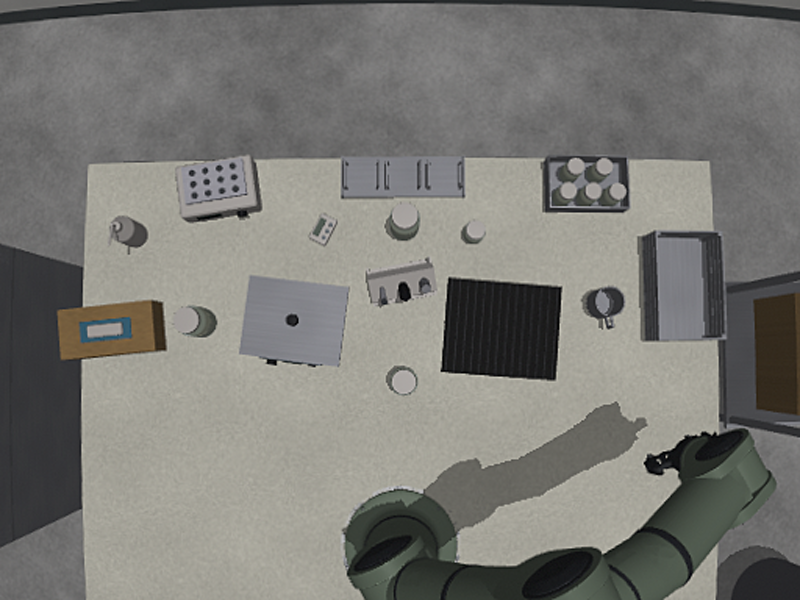

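View pics/side0.png

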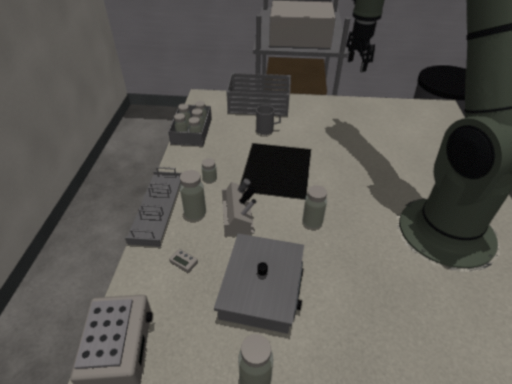

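Top view (scaled by 1.5625): the cover is on the left with its knob at about (292,320), and the mat is on the right, centred at about (502,328). The stand is at (402,282) with the black stubby in the middle, and the front bottle is at (402,380).

Run:
```python
from h import *
im=cv2.imread("pics/top0.png");c=vision.camera_model("top");g=cv2.cvtColor(im,cv2.COLOR_BGR2GRAY)
hsv=cv2.cvtColor(im,cv2.COLOR_BGR2HSV)
def big(m,x0,y0,x1,y1):
    k=np.zeros_like(m);k[y0:y1,x0:x1]=m[y0:y1,x0:x1]
    cs,_=cv2.findContours(k,cv2.RETR_EXTERNAL,cv2.CHAIN_APPROX_NONE);return max(cs,key=cv2.contourArea)
def fit(ct,z):
    P=np.array([plane(c,p[0][0],p[0][1],z)[:2] for p in ct]);r=cv2.minAreaRect((P*1000).astype(np.float32));return r
mat=big((g<60).astype(np.uint8)*255,275,170,370,250);print("mat",fit(mat,.003))
kn=big((g<70).astype(np.uint8)*255,170,190,205,220);M=cv2.moments(kn);u=M['m10']/M['m00'],M['m01']/M['m00'];print("knob px",u,cv2.contourArea(kn),plane(c,*u,.092))
# cover: bluish grey vs bench yellowish
b=im[:,:,0].astype(int)-im[:,:,2];cm=((b>0)&(g>90)).astype(np.uint8)*255
cm=cv2.morphologyEx(cm,cv2.MORPH_OPEN,np.ones((3,3)))
cv=big(cm,145,165,232,245);print("cover",fit(cv,.061))
st=big(cm,230,160,285,200);print("stand",fit(st,.06))
s=cv2.imread("pics/side0.png");cs=vision.camera_model("side");gs=cv2.cvtColor(s,cv2.COLOR_BGR2GRAY)
kn=big((gs<45).astype(np.uint8)*255,250,255,275,285);M=cv2.moments(kn);u2=M['m10']/M['m00'],M['m01']/M['m00'];print(u2,tri(ray(c,*u),ray(cs,*u2)))
for n,p,z in(("bf",(402,380),.125),("bb",(404,220),.15),("bs",(188,321),.15),):print(n,plane(c,p[0]/1.5625,p[1]/1.5625,z))
o=im[160:205,225:290];cv2.imwrite("pics/c1.png",np.hstack([cv2.resize(o,(390,270),interpolation=cv2.INTER_CUBIC),cv2.resize(s[165:245,210:270],(300,400),interpolation=cv2.INTER_CUBIC)[:270]]))
```

```text
mat ((520.3617553710938, -246.80453491210938), (279.64166259765625, 227.51296997070312), 85.1521987915039)
knob px (186.5921052631579, 204.42105263157896) 38.0 [0.5413225  0.24883716 0.092     ]
cover ((540.1365966796875, 249.89712524414062), (238.01498413085938, 189.492431640625), 82.86737823486328)
stand ((614.493408203125, -62.232948303222656), (18.387922286987305, 11.050190925598145), 89.71795654296875)
(262.21, 268.9816666666666) [0.54168309 0.24989297 0.08483397]
bf [ 0.40266022 -0.00492127  0.125     ]
bb [ 0.76059998 -0.01123168  0.15      ]
bs [0.53581039 0.47609723 0.15      ]
```

View pics/c1.png

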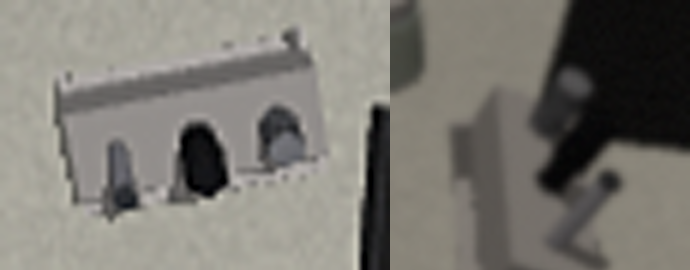

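The pin is the right-hand tool (robot's -y side), knob top at about pixel (272,185) in the top view. The slim driver is on the left. I'm heading for the cover knob first.

Call:
arm_command(
  gripper=[8.5, 8.5, 8.5, 8.5, 8.5],
  slide=[
    [5.3, -2, 0],
    [10.6, -4, 0],
    [15.9, -6, 0],
    [21.1, -8, 0],
    [26.4, -10.1, 0],
  ],
  turn=[
    [0, 0, 6.2],
    [0, 0, 12.5],
    [0, 0, 18.7],
    [0, 0, 25],
    [0, 0, 31.2],
  ],
)

```text
clock: 0.72
position: [0.456, -0.369, 0.2311]
tool_rot: [-3.141, 0.0, -0.128]
force: [0.6, -0.2, 0.0]
grip_width: 0.0852
```

Call:
arm_command(
  gripper=[8.5, 8.5, 8.5, 8.5, 8.5],
  slide=[
    [0.8, -6, 0],
    [1.5, -12, 0],
    [2.3, -18, 0],
    [3.1, -24, 0],
    [3.8, -29.7, 0],
  ],
  turn=[
    [0, 0, 0],
    [0, 0, 0],
    [0, 0, 0],
    [0, 0, 0],
    [0, 0, 0],
  ],
)

```text
clock: 1.35
position: [0.5295, -0.0783, 0.2312]
tool_rot: [-3.142, 0.0, -0.123]
force: [0.5, -1.6, 0.9]
grip_width: 0.085
```

Call:
arm_command(
  gripper=[8.5, 8.5, 8.5, 8.5, 8.5],
  slide=[
    [-0.5, -6, 0],
    [-1, -12, 0],
    [-1.5, -18, 0],
    [-2, -24, 0],
    [-2.5, -27.9, 0],
  ],
  turn=[
    [0, 0, 0],
    [0, 0, 0],
    [0, 0, 0],
    [0, 0, 0],
    [0, 0, 0],
  ],
)

```text
clock: 1.98
position: [0.5384, 0.2025, 0.231]
tool_rot: [-3.141, 0.001, -0.122]
force: [-0.1, -0.4, -0.3]
grip_width: 0.0852
```

Run:
```python
from h import *
s=state();c=vision.camera_model("wrist");im=vision.grab_frame("wrist");cv2.imwrite("pics/w1.png",im);g=cv2.cvtColor(im,cv2.COLOR_BGR2GRAY)
print(s["position"],s["tool_rot"],np.round(c["T"],3).tolist(),np.round(c["mtx"],0).tolist(),c["k1"])
u=proj(c,[.541,.2495,.097]);print("pred",u)
print(togo(s,[.5413,.2495,.13],down(np.pi/2-.1245)),togo(s,[.5413,.2495,.069],down(-np.pi/2-.1245)))
```

```text
[0.53843311 0.20254824 0.23100407] [-3.14122694e+00  5.86724706e-04 -1.21591574e-01] [[-0.121, -0.947, -0.297, 0.615], [-0.993, 0.115, 0.036, 0.193], [-0.0, 0.299, -0.954, 0.373], [0.0, 0.0, 0.0, 1.0]] [[302.0, 0.0, 260.0], [0.0, 302.0, 194.0], [0.0, 0.0, 1.0]] -0.030782591731888135
pred [210.67197637 188.20686558]
(array([-0.28, -4.69, 10.1 ]), array([-5.0000e-02, -3.0000e-02, -1.7983e+02])) (array([-0.28, -4.69, 16.2 ]), array([-0.02,  0.03,  0.17]))
```

View pics/w1.png

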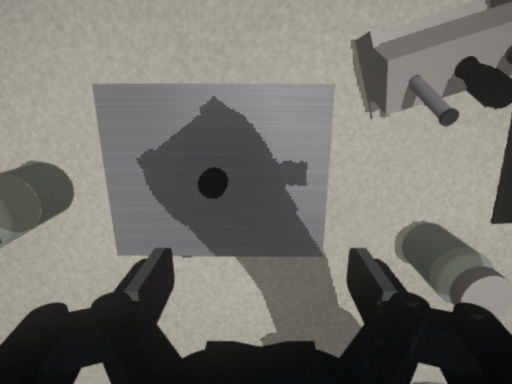

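Run:
```python
from h import *
im=cv2.imread("pics/w1.png");c=vision.camera_model("wrist");g=cv2.cvtColor(im,cv2.COLOR_BGR2GRAY)
m=np.zeros_like(g);m[160:210,185:240]=(g[160:210,185:240]<30)*255
ct=max(cv2.findContours(m,0,1)[0],key=cv2.contourArea);print(cv2.boundingRect(ct))
x,y,w,h=cv2.boundingRect(ct);print(plane(c,x+w/2,y+h/2,.088), plane(c,x,y+h/2,.097),plane(c,x+w,y+h/2,.097))
# cover corners
e=[(94,84),(334,84),(322,256),(118,256)];P=[plane(c,*p,.062) for p in e];print(np.round(P,4),np.mean(P,0))
r=cv2.minAreaRect(np.float32([p[:2]*1000 for p in P]));print(r)
```

```text
(198, 168, 30, 30)
[0.5425783  0.25340909 0.088     ] [0.54651386 0.26584505 0.097     ] [0.54319096 0.23748855 0.097     ]
[[0.6494 0.3589 0.062 ]
 [0.6212 0.1252 0.062 ]
 [0.4349 0.1474 0.062 ]
 [0.4618 0.3835 0.062 ]] [0.54182221 0.25373754 0.062     ]
((541.7037963867188, 254.31332397460938), (237.62677001953125, 189.21633911132812), 83.20403289794922)
```

Call:
arm_command(
  gripper=[8.5, 8.5, 8.5, 8.5, 8.5],
  slide=[
    [-0.3, -5, 0],
    [-0.3, -5, 6],
    [-0.3, -5, 12],
    [-0.3, -5, 15],
    [-0.3, -5, 16.1],
  ],
  turn=[
    [0, 0, 0],
    [0, 0, 0],
    [0, 0, 0],
    [0, 0, 0],
    [0, 0, 0],
  ],
)

```text
clock: 2.65
position: [0.5414, 0.2489, 0.0685]
tool_rot: [3.14, 0.002, -0.124]
force: [0.2, 0.4, -0.6]
grip_width: 0.085
```

Call:
arm_command(
  gripper=[6, 4, 2, 2, 2],
  slide=[
    [0, 0, 0],
    [0, 0, 0],
    [0, 0, 0],
    [0, 0, 0],
    [0, 0, 0],
  ],
  turn=[
    [0, 0, 0],
    [0, 0, 0],
    [0, 0, 0],
    [0, 0, 0],
    [0, 0, 0],
  ],
  force=70,
)

```text
clock: 3.28
position: [0.5427, 0.2497, 0.0717]
tool_rot: [-3.141, -0.001, -0.124]
force: [-2.8, -2.5, 12.8]
grip_width: 0.0263
```

Call:
arm_command(
  gripper=[2, 2, 2, 2, 2],
  slide=[
    [0, 0, 0],
    [0, 0, 0],
    [0, 0, 0],
    [0, 0, 0],
    [0, 0, 0],
  ],
  turn=[
    [0, 0, 0],
    [0, 0, 0],
    [0, 0, 0],
    [0, 0, 0],
    [0, 0, 0],
  ],
)

```text
clock: 3.9
position: [0.5427, 0.2497, 0.0717]
tool_rot: [-3.141, -0.001, -0.124]
force: [-3.6, -2.7, 11.8]
grip_width: 0.0261
```

Call:
arm_command(
  gripper=[2, 2, 2, 2, 2],
  slide=[
    [0, 0, -0.4],
    [0, 0, -0.8],
    [0, 0, -1.3],
    [0, 0, -2],
    [0, 0, -3],
  ],
  turn=[
    [0, 0, 0],
    [0, 0, 0],
    [0, 0, 0],
    [0, 0, 0],
    [0, 0, 0],
  ],
)

```text
clock: 4.53
position: [0.5421, 0.2495, 0.1008]
tool_rot: [3.141, 0.0, -0.124]
force: [0.2, -0.3, -4.1]
grip_width: 0.0256
```

Run:
```python
from h import *
s=state();im=vision.grab_frame("wrist");cv2.imwrite("pics/w2.png",im);print(s["position"],s["tool_rot"],s["force"],s["grip_width"])
```

```text
[0.54211399 0.24947815 0.10080194] [ 3.14144327e+00  2.51026304e-04 -1.23695528e-01] [ 0.15572121 -0.28404455 -4.05162547] 0.02564799770424309
```

View pics/w2.png

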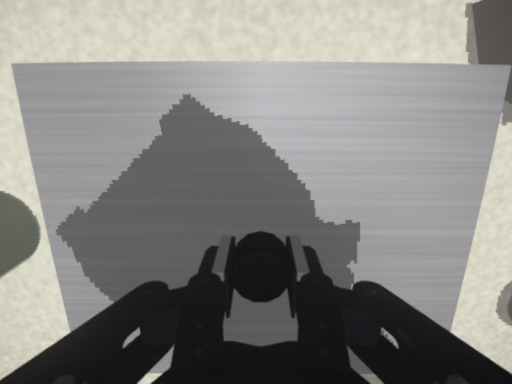

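Wrist view: the cover is held level by the knob at about (260,265). I'm lifting it and carrying it to the mat.

Call:
arm_command(
  gripper=[2, 2, 2, 2, 2],
  slide=[
    [0, 0, -2],
    [0, 0, -5],
    [0, 0, -8.5],
    [0, 0, -11],
    [0, 0, -12],
  ],
  turn=[
    [0, 0, 0],
    [0, 0, 0],
    [0, 0, 0],
    [0, 0, 0],
    [0, 0, 0],
  ],
)

```text
clock: 5.2
position: [0.5426, 0.2497, 0.2219]
tool_rot: [-3.14, -0.002, -0.124]
force: [-0.5, 0.1, -5.2]
grip_width: 0.0262
```

Call:
arm_command(
  gripper=[2, 2, 2, 2, 2],
  slide=[
    [0.3, 4, 0],
    [0.7, 9, 0],
    [1.1, 14.3, 0],
    [1.5, 19.6, 0],
    [2, 25, 0],
  ],
  turn=[
    [0, 0, 0],
    [0, 0, 0],
    [0, 0, 0],
    [0, 0, 0],
    [0, 0, 0],
  ],
)

```text
clock: 5.82
position: [0.5306, -0.0027, 0.2198]
tool_rot: [3.141, 0.001, -0.123]
force: [1.3, -0.7, -4.3]
grip_width: 0.0258
```

Call:
arm_command(
  gripper=[2, 2, 2, 2, 2],
  slide=[
    [0.4, 5.4, 0],
    [0.8, 10.8, 0],
    [1.3, 16, 0],
    [1.7, 21, 0],
    [1.9, 24.6, 0],
  ],
  turn=[
    [0, 0, 0],
    [0, 0, -0.5],
    [0, 0, -1],
    [0, 0, -1.6],
    [0, 0, -2.2],
  ],
)

```text
clock: 6.45
position: [0.5188, -0.2498, 0.2196]
tool_rot: [3.141, 0.001, -0.087]
force: [0.4, 0.5, -4.4]
grip_width: 0.0259
```

Run:
```python
from h import *
s=state();print(s["position"],s["tool_rot"],s["force"],s["grip_width"])
im=vision.grab_frame("top");cv2.imwrite("pics/t2.png",im);c=vision.camera_model("top");g=cv2.cvtColor(im,cv2.COLOR_BGR2GRAY)
w=vision.grab_frame("wrist");cv2.imwrite("pics/w3.png",w)
cv2.imwrite("pics/v4.png",np.hstack([cv2.resize(im[140:260,130:390],(520,240)),cv2.resize(w,(280,240))]))
```

```text
[ 0.51883902 -0.24977545  0.21958966] [ 3.14141959e+00  1.01673644e-03 -8.65728333e-02] [ 0.43707536  0.52134614 -4.39237725] 0.02586261486324266
```

View pics/v4.png

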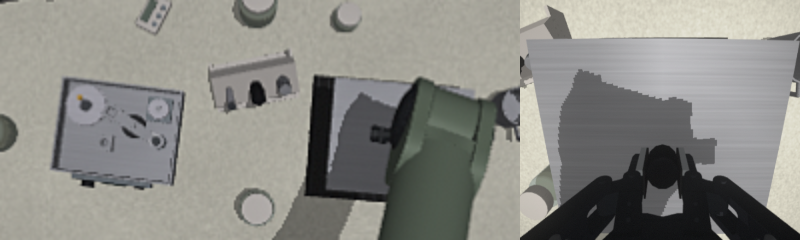

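Wrist and top views: the cover hangs level over the mat and the housing is open. Lowering it now.

Call:
arm_command(
  gripper=[2, 2, 2, 2, 2],
  slide=[
    [0.1, -0.3, 5],
    [0.1, -0.3, 10],
    [0.1, -0.3, 14.5],
    [0.1, -0.3, 17.5],
    [0.1, -0.3, 18.6],
  ],
  turn=[
    [0, 0, 0],
    [0, 0, 0],
    [0, 0, 0],
    [0, 0, 0],
    [0, 0, 0],
  ],
)

```text
clock: 7.18
position: [0.52, -0.2436, 0.0324]
tool_rot: [-3.141, 0.003, -0.085]
force: [-0.3, -0.1, -4.3]
grip_width: 0.0258
```

Call:
arm_command(
  gripper=[2, 2, 2, 2, 2],
  slide=[
    [0, 0, 0.2],
    [0, 0, 0.4],
    [0, 0, 0.55],
    [0, 0, 0.65],
    [0, 0, 0.7],
  ],
  turn=[
    [0, 0, 0],
    [0, 0, 0],
    [0, 0, 0],
    [0, 0, 0],
    [0, 0, 0],
  ],
)

```text
clock: 7.8
position: [0.521, -0.2446, 0.0275]
tool_rot: [3.142, -0.0, -0.085]
force: [0.5, -0.0, -3.5]
grip_width: 0.0259
```

Call:
arm_command(
  gripper=[2, 2, 2, 2, 2],
  slide=[
    [0, 0, 0.06],
    [0, 0, 0.12],
    [0, 0, 0.18],
    [0, 0, 0.24],
    [0, 0, 0.24],
  ],
  turn=[
    [0, 0, 0],
    [0, 0, 0],
    [0, 0, 0],
    [0, 0, 0],
    [0, 0, 0],
  ],
)

```text
clock: 8.43
position: [0.5209, -0.2446, 0.0249]
tool_rot: [-3.142, 0.0, -0.085]
force: [-0.6, -0.5, -4.4]
grip_width: 0.0259
```

Call:
arm_command(
  gripper=[2, 2, 2, 2, 2],
  slide=[
    [0, 0, 0.05],
    [0, 0, 0.1],
    [0, 0, 0.15],
    [0, 0, 0.2],
    [0, 0, 0.2],
  ],
  turn=[
    [0, 0, 0],
    [0, 0, 0],
    [0, 0, 0],
    [0, 0, 0],
    [0, 0, 0],
  ],
)

```text
clock: 9.05
position: [0.521, -0.2447, 0.0245]
tool_rot: [3.141, -0.0, -0.086]
force: [-10.2, 5.1, 33.7]
grip_width: 0.0256
```

Call:
arm_command(
  gripper=[2, 2, 2, 4, 6],
  slide=[
    [0, 0, -0.15],
    [0, 0, -0.15],
    [0, 0, -0.15],
    [0, 0, -0.15],
    [0, 0, -0.15],
  ],
  turn=[
    [0, 0, 0],
    [0, 0, 0],
    [0, 0, 0],
    [0, 0, 0],
    [0, 0, 0],
  ],
)

```text
clock: 9.68
position: [0.521, -0.2446, 0.0243]
tool_rot: [-3.142, -0.0, -0.085]
force: [0.3, 0.4, -0.1]
grip_width: 0.0571
```

Call:
arm_command(
  gripper=[7, 8.5, 8.5, 8.5, 8.5],
  slide=[
    [0, 0, 0],
    [0, 0, -1],
    [0, 0, -5],
    [0, 0, -10],
    [0, 0, -14],
  ],
  turn=[
    [0, 0, 0],
    [0, 0, 0],
    [0, 0, 0],
    [0, 0, 0],
    [0, 0, 0],
  ],
)

```text
clock: 10.3
position: [0.5211, -0.2447, 0.167]
tool_rot: [3.141, -0.001, -0.085]
force: [-0.2, -0.7, -0.6]
grip_width: 0.085
```

Run:
```python
from h import *
s=state();print(s["position"],s["tool_rot"],s["force"])
c=vision.camera_model("wrist");w=vision.grab_frame("wrist");cv2.imwrite("pics/w4.png",w);np.save("c4.npy",c,allow_pickle=True)
im=vision.grab_frame("top");cv2.imwrite("pics/t4.png",im)
A=cv2.resize(im[165:240,150:235],(400,353),interpolation=cv2.INTER_CUBIC)
cv2.imwrite("pics/v5.png",np.hstack([A,cv2.resize(w,(400,353))]))
```

```text
[ 0.52108378 -0.24468127  0.16702043] [ 3.14127436e+00 -1.38095623e-03 -8.54872656e-02] [-0.17209855 -0.70586211 -0.58615142]
```

View pics/v5.png

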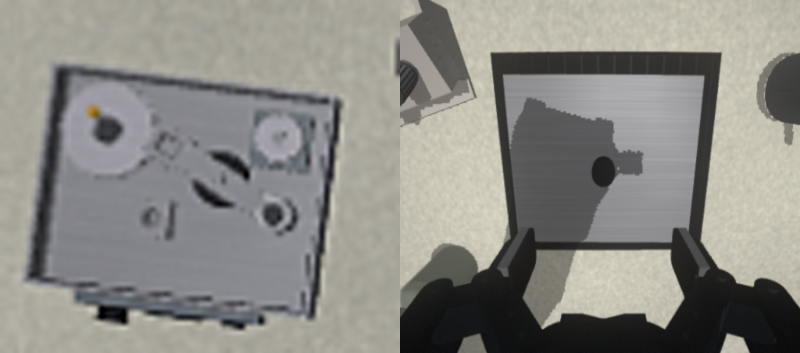

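The cover lies flat on the mat, centred. In the top crop the pivot is at about (275,213), the slot ear at (165,145) and the lock hole at (150,215). Next is the pin: I'm locating its knob from the stored top and side pictures.

Run:
```python
from h import *
c=vision.camera_model("top");cs=vision.camera_model("side")
im=cv2.imread("pics/top0.png")
k=tri(ray(c,225+282/6,160+148/6),ray(cs,246.4,181));print("knob top tri",k,plane(c,225+282/6,160+148/6,.1006))
# stand back-top edge: crop corners (60,85)?,(290,42); front bottom edge (75,205),(325,157)
for a,b,z in(((58,80),(298,38),.078),((75,205),(325,160),.037)):
    P=plane(c,225+a[0]/6,160+a[1]/6,z);Q=plane(c,225+b[0]/6,160+b[1]/6,z);d=P-Q;print(P,Q,np.linalg.norm(d),"yaw",-np.arctan2(d[0],d[1]))
def pose(k,psi,a,off):
    zp=np.array([-np.sin(a)*np.cos(psi),-np.sin(a)*np.sin(psi),np.cos(a)]);x=np.array([-np.sin(psi),np.cos(psi),0]);z=-zp
    return k+zp*off,np.stack([x,np.cross(z,x),z],1)
s=state();p,R=pose(plane(c,225+282/6,160+148/6,.1006),.19,.545,.10);print("hover",p,s["qpos"],togo(s,p,R))
```

```text
knob top tri [ 0.61103458 -0.05878121  0.10244461] [ 0.61033048 -0.05887097  0.1006    ]
[0.65439956 0.07575487 0.078     ] [ 0.67929717 -0.06998188  0.078     ] 0.14784819682235198 yaw 0.16920612561415188
[0.58114758 0.06713489 0.037     ] [ 0.60830773 -0.08785179  0.037     ] 0.15734848363077428 yaw 0.1734803132729353
hover [ 0.5594216  -0.06866176  0.18611273] [ 0.35003124  0.51650388 -0.01917495  1.79385865  0.01315743  0.82466727
 -1.33200553] (array([  2.16, -17.92,  -1.71]), array([ -21.33,   28.57, -102.84]))
```

Call:
arm_command(
  gripper=[8.5, 8, 7, 6, 5],
  slide=[
    [0, 0, -2],
    [0, -2, -4],
    [0, -4.5, -5],
    [0, -7, -5],
    [0, -9, -5],
  ],
  turn=[
    [0, 0, -10.4],
    [0, 0, -20.9],
    [0, 0, -31.4],
    [0, 0, -41.9],
    [0, 0, -52.4],
  ],
)

```text
clock: 11.02
position: [0.5285, -0.1539, 0.2147]
tool_rot: [3.141, -0.0, 0.836]
force: [0.7, -0.4, 1.1]
grip_width: 0.0499
```

Call:
arm_command(
  gripper=[5, 5, 5, 5, 5],
  slide=[
    [1.5, -0.9, 0],
    [3, -1.7, 0],
    [4.5, -2.6, 0],
    [6, -3.4, 0],
    [7.5, -4.3, 0],
  ],
  turn=[
    [0, 0, -10.4],
    [0, 0, -20.9],
    [0, 0, -31.4],
    [0, 0, -41.9],
    [0, 0, -52.4],
  ],
)

```text
clock: 11.65
position: [0.5475, -0.0701, 0.2145]
tool_rot: [-3.142, 0.0, 1.75]
force: [-0.4, -0.2, 0.3]
grip_width: 0.05
```

```bash
cat >> h.py <<'E'
def pose(k,psi,a,off):
    zp=np.array([-np.sin(a)*np.cos(psi),-np.sin(a)*np.sin(psi),np.cos(a)]);x=np.array([-np.sin(psi),np.cos(psi),0]);z=-zp
    return np.array(k)+zp*off,np.stack([x,np.cross(z,x),z],1)
E
python3 - <<'E'
from h import *
s=state();p,R=pose([.611,-.0588,.101],.172,.545,.10);print(s["position"],s["qpos"],s["tool_rot"],p,togo(s,p,R))
E
```

```text
[ 0.54751578 -0.07014489  0.21451873] [ 0.38634367  0.46217325 -0.49789194  1.79397768  0.26478634  0.95193382
 -0.04368912] [-3.14154605e+00  2.20850004e-04  1.74961019e+00] [ 0.55992315 -0.06767289  0.18651273] (array([0.02, 1.27, 2.8 ]), array([-31.23,  -0.09,   0.38]))
```

Call:
arm_command(
  gripper=[5, 5, 5, 5, 5],
  slide=[
    [0, 0.3, 0],
    [0, 0.7, 0],
    [0, 1.3, 1],
    [0, 1.3, 2],
    [0, 1.3, 2.8],
  ],
  turn=[
    [-10, 0, 0],
    [-20, 0, 0],
    [-31.2, 0, 0],
    [-31.2, 0, 0.4],
    [-31.2, 0, 0.4],
  ],
)

```text
clock: 12.28
position: [0.5599, -0.0691, 0.1874]
tool_rot: [2.598, -0.0, 1.736]
force: [-0.1, -0.1, -1.2]
grip_width: 0.0498
```

Run:
```python
from h import *
s=state();c=vision.camera_model("wrist");w=vision.grab_frame("wrist");cv2.imwrite("pics/w5.png",w);np.save("c5.npy",c,allow_pickle=True)
p,R=pose([.611,-.0588,.101],.172,.545,.10);print(s["position"],s["qpos"],togo(s,p,R))
for a in (.52,.57):
  zp=-pose([0,0,0],.172,a,0)[1][:,2];print(proj(c,[.611,-.0588,.101]),proj(c,np.array([.611,-.0588,.101])-zp*.044))
```

```text
[ 0.55989813 -0.06914533  0.18739183] [ 0.69203466  0.40381406 -0.72935723  2.21010717  1.04301867  0.16225755
 -0.75642827] (array([ 0.14, -0.02,  0.09]), array([-0.08,  0.18, -0.34]))
[259.24386687 192.25869481] [258.34738619 179.08100137]
[259.24386687 192.25869481] [260.59146827 179.07037693]
```

View pics/w5.png

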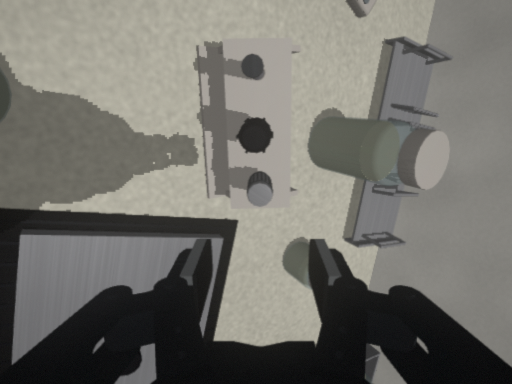

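The knob's top disc is at about (260,194), within 2 px of the prediction. The stubby is at (256,134) and the slim driver at (252,66). I'm going straight in along the tool axis.

Call:
arm_command(
  gripper=[5, 5, 5, 5, 5],
  slide=[
    [0, 0, 3],
    [0, 0, 6],
    [0, 0, 9],
    [0, 0, 12],
    [0, 0, 13.3],
  ],
  turn=[
    [0, 0, 0],
    [0, 0, 0],
    [0, 0, 0],
    [0, 0, 0],
    [0, 0, 0],
  ],
)

```text
clock: 12.95
position: [0.6279, -0.0573, 0.0718]
tool_rot: [2.601, -0.002, 1.736]
force: [-0.7, -0.4, -0.2]
grip_width: 0.05
```

Run:
```python
from h import *
s=state();p,R=pose([.611,-.0595,.101],.172,.545,-.033);print(s["position"],s["qpos"],s["force"],togo(s,p,R))
```

```text
[ 0.62787889 -0.057291    0.07179846] [ 0.60492876  0.74247694 -0.73200273  2.11095546  1.95132088  0.33086189
 -1.56895426] [-0.69112139 -0.38751048 -0.17382134] (array([ 0.07,  0.06, -0.08]), array([-0.27,  0.11, -0.36]))
```

Within about 1 mm. Grasping.

Call:
arm_command(
  gripper=[3, 1.5, 1.5, 1.5, 1.5],
  slide=[
    [0, 0, 0],
    [0, 0, 0],
    [0, 0, 0],
    [0, 0, 0],
    [0, 0, 0],
  ],
  turn=[
    [0, 0, 0],
    [0, 0, 0],
    [0, 0, 0],
    [0, 0, 0],
    [0, 0, 0],
  ],
  force=100,
)

```text
clock: 13.58
position: [0.6275, -0.0578, 0.0744]
tool_rot: [2.599, 0.001, 1.737]
force: [-10.1, -1.6, 8.4]
grip_width: 0.0198
```

Call:
arm_command(
  gripper=[1.5, 1.5, 1.5, 1.5, 1.5],
  slide=[
    [0, 0, 0],
    [0, 0, -1],
    [0, 0, -3],
    [0, 0, -5.5],
    [0, 0, -8],
  ],
  turn=[
    [0, 0, 0],
    [0, 0, 0],
    [0, 0, 0],
    [0, 0, 0],
    [0, 0, 0],
  ],
)

```text
clock: 14.2
position: [0.587, -0.0644, 0.1438]
tool_rot: [2.597, 0.0, 1.737]
force: [-0.0, 0.0, -1.5]
grip_width: 0.0195
```

Run:
```python
from h import *
c=vision.camera_model("top")
f=lambda u,v,z:plane(c,150+u/4.706,165+v/4.706,z)
pv=f(275,213,.05);sl=f(166,145,.048);lh=f(150,215,.03)
print(pv,sl,lh,np.linalg.norm((sl-pv)[:2]),np.linalg.norm((lh-pv)[:2]),np.arctan2(*(sl-pv)[1::-1]),np.arctan2(*(lh-pv)[1::-1]))
s=state()
t=np.array([sl[0],sl[1]-.05,.22]);R=down(np.radians(0))  # tool y along +x, tool x=+y
print(t,R,togo(s,t,R),togo(s,t,None))
```

```text
[0.52138857 0.17396393 0.05      ] [0.57526512 0.26038422 0.048     ] [0.5207907  0.27565992 0.03      ] 0.10183884278923148 0.10169774701658145 1.013330536839544 1.5766752227924192
[0.57526512 0.21038422 0.22      ] [[-0.  1.  0.]
 [ 1.  0.  0.]
 [ 0.  0. -1.]] (array([27.29,  6.84, -4.77]), array([31.12, -2.58,  9.26])) (array([27.29,  6.84, -4.77]), array([0., 0., 0.]))
```

Call:
arm_command(
  gripper=[1.5, 1.5, 1.5, 1.5, 1.5],
  slide=[
    [0, 0, -4],
    [2, 0, -7],
    [6.5, 2, -6.5],
    [12, 3.5, -6],
    [17, 4.8, -5.5],
  ],
  turn=[
    [0, 0, 0],
    [0, 0, 0],
    [10, 0, 0],
    [20, 0, 0],
    [30, 0, 0],
  ],
)

```text
clock: 14.82
position: [0.5715, 0.0865, 0.2145]
tool_rot: [3.047, 0.002, 1.732]
force: [1.0, -1.5, -1.5]
grip_width: 0.0197
```

Run:
```python
from h import *
s=state();print(s["position"],s["qpos"],s["force"],s["grip_width"],togo(s,[.5753,.2104,.22],down(0)))
```

```text
[0.57152192 0.08651612 0.21451006] [ 0.43810316  0.59462343 -1.00108197  1.79207953  0.63259956  0.9987244
 -0.64121281] [ 1.01516182 -1.46084493 -1.46196977] 0.019735740294615684 (array([12.17,  2.4 , -0.35]), array([ 5.41, -0.31,  9.23]))
```

Call:
arm_command(
  gripper=[1.5, 1.5, 1.5, 1.5, 1.5],
  slide=[
    [5, 1, -0.3],
    [10, 2, -0.3],
    [12, 2.4, -0.3],
    [12, 2.4, -0.3],
    [12, 2.4, -0.3],
  ],
  turn=[
    [3, 0, 3],
    [5.4, 0, 6],
    [5.4, 0, 9.2],
    [5.4, 0, 9.2],
    [5.4, 0, 9.2],
  ],
)

```text
clock: 15.45
position: [0.5757, 0.2074, 0.218]
tool_rot: [3.138, -0.006, 1.574]
force: [-0.5, 0.1, -1.8]
grip_width: 0.0194
```

Run:
```python
from h import *
s=state();c=vision.camera_model("wrist");w=vision.grab_frame("wrist");cv2.imwrite("pics/w6.png",w);np.save("c6.npy",c,allow_pickle=True)
sd=vision.grab_frame("side");cv2.imwrite("pics/s6.png",sd);print(s["position"],s["tool_rot"],togo(s,[.5753,.2104,.22],down(0)))
cs=vision.camera_model("side");u=proj(cs,s["position"]).astype(int);print(u, proj(c,s["position"]))
cr=sd[u[1]-20:u[1]+50,u[0]-30:u[0]+30];cv2.imwrite("pics/v7.png",np.hstack([w,cv2.resize(cr,(288,384))[:,:288]]));print(cr.shape)
```

```text
[0.57574459 0.20743521 0.21803585] [ 3.13758958 -0.00582235  1.57368302] (array([ 0.3 , -0.04, -0.19]), array([ 0.23, -0.33,  0.16]))
[250 219] [257.92644453 251.22100428]
(70, 60, 3)
```

View pics/v7.png

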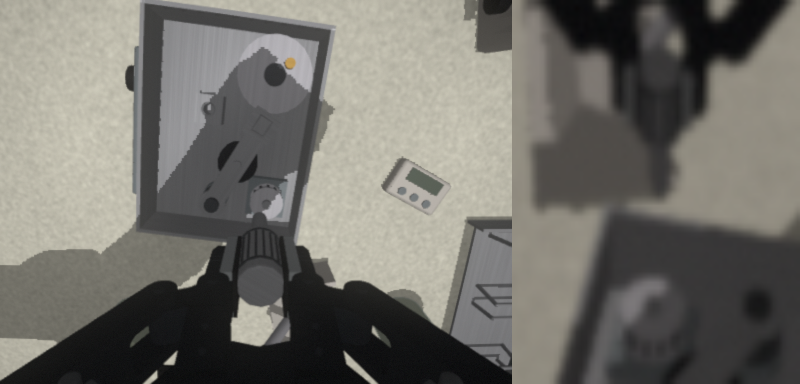

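Wrist view: slot at about (262,124), lock hole at (207,108), pivot at (211,205), pin tip at about (261,213). I'll enlarge these to read them accurately.

Run:
```python
from h import *
w=cv2.imread("pics/w6.png");g=cv2.createCLAHE(4,(4,4)).apply(cv2.cvtColor(w,cv2.COLOR_BGR2GRAY))
a=cv2.resize(g[85:225,180:300],None,fx=4,fy=4,interpolation=cv2.INTER_CUBIC)
cv2.imwrite("pics/v8.png",a)
```

```text
(no output)
```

View pics/v8.png

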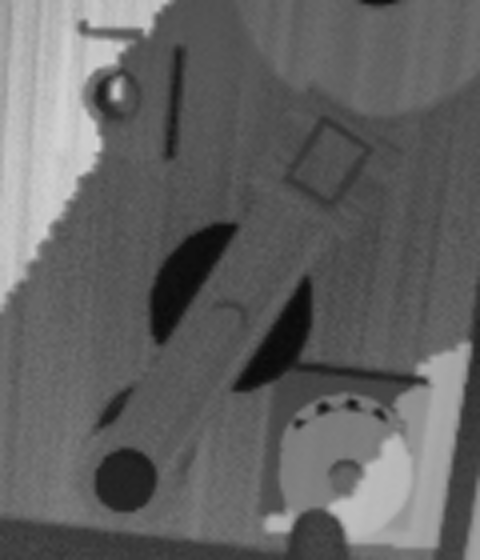

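Run:
```python
from h import *
c=np.load("c6.npy",allow_pickle=True).item();cs=vision.camera_model("side")
f=lambda u,v,z:plane(c,180+u/4,85+v/4,z)
pv=f(126,480,.051);sl=f(329,162,.048);lh=f(112,93,.030)
print("wrist",pv,sl,lh,np.linalg.norm((sl-pv)[:2]),np.linalg.norm((lh-pv)[:2]),np.arctan2(*(sl-pv)[1::-1]),np.arctan2(*(lh-pv)[1::-1]))
tip=tri(ray(c,259.3,214.5),ray(cs,249.8,234.5));s=state();print("tip",tip,"rel",tip-s["position"], rot(s).T@(tip-s["position"]))
for L in (.048,.052,.056):
  p=np.array(s["position"])+rot(s)[:,2]*L;print(L,proj(c,p),proj(cs,p))
```

```text
wrist [0.52471846 0.17541731 0.051     ] [0.57941442 0.25984548 0.048     ] [0.522115   0.27633118 0.03      ] 0.10059704126477513 0.10094745443108699 0.9959410059863951 1.5965894379704915
tip [0.57668132 0.20785024 0.16479921] rel [ 0.00078827  0.00077882 -0.05304304] [0.00046752 0.00059515 0.05304921]
0.048 [258.67219594 217.78674098] [250.14389612 233.0074373 ]
0.052 [258.70168176 215.63331288] [250.13674646 234.08425421]
0.056 [258.7301119  213.55721389] [250.12963704 235.15480652]
```

Slot (0.5794, 0.2598), lock hole (0.5221, 0.2763) and pivot (0.5247, 0.1754) fit the stated geometry (100 mm and 0.60 rad). The pin tip is 53 mm beyond the TCP and on its axis. Going over the slot.

Call:
arm_command(
  gripper=[1.5, 1.5, 1.5, 1.5, 1.5],
  slide=[
    [3, 0.2, 0],
    [5.2, 0.3, 2],
    [5.2, 0.3, 6],
    [5.2, 0.3, 9.5],
    [5.2, 0.3, 10.8],
  ],
  turn=[
    [0, 0, 0],
    [0.2, -0.3, 0],
    [0.2, -0.3, 0],
    [0.2, -0.3, 0],
    [0.2, -0.3, 0],
  ],
)

```text
clock: 16.18
position: [0.5785, 0.2597, 0.1083]
tool_rot: [-3.139, -0.0, 1.573]
force: [1.1, 0.4, -1.7]
grip_width: 0.0195
```

Call:
arm_command(
  gripper=[1.5, 1.5],
  slide=[
    [0, 0, 0],
    [0, 0, 0],
  ],
  turn=[
    [0, 0, 0],
    [0, 0, 0],
  ],
)

```text
clock: 16.42
position: [0.5795, 0.2613, 0.1113]
tool_rot: [3.14, -0.002, 1.573]
force: [0.2, -0.3, -0.5]
grip_width: 0.0197
```

Run:
```python
from h import *
s=state();c=vision.camera_model("wrist");w=vision.grab_frame("wrist");cv2.imwrite("pics/w7.png",w);np.save("c7.npy",c,allow_pickle=True)
print(s["position"],s["tool_rot"],s["force"],s["grip_width"])
t=np.array(s["position"])+rot(s)[:,2]*.053;print("tip",t,proj(c,t),"slot",proj(c,[.5794,.2598,.048]))
g=cv2.createCLAHE(3,(4,4)).apply(cv2.cvtColor(w,cv2.COLOR_BGR2GRAY));cv2.imwrite("pics/v9.png",cv2.resize(g[110:290,170:350],None,fx=3.3,fy=3.3,interpolation=cv2.INTER_CUBIC))
```

```text
[0.57950036 0.26127696 0.11132929] [ 3.14049124e+00 -1.96386542e-03  1.57291497e+00] [ 0.16521653 -0.30577824 -0.53307948] 0.01967943002319055
tip [0.57955852 0.26138117 0.05832942] [258.50658946 214.7124794 ] slot [258.35459532 211.62659521]
```

View pics/v9.png

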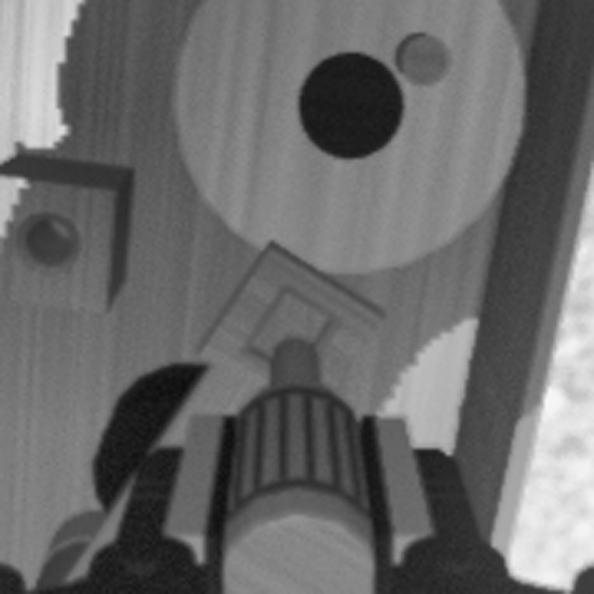

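The tip at crop (295,340) is over the slot, whose centre is at (291,330). That is within about 1 mm, and the lock hole is at crop (48,240). Descending into the slot.

Call:
arm_command(
  gripper=[1.5, 1.5, 1.5, 1.5, 1.5],
  slide=[
    [0, 0, 0.6],
    [0, 0, 1.2],
    [0, 0, 1.8],
    [0, 0, 2.2],
    [0, 0, 2.2],
  ],
  turn=[
    [0, 0, 0],
    [0, 0, 0],
    [0, 0, 0],
    [0, 0, 0],
    [0, 0, 0],
  ],
)

```text
clock: 17.1
position: [0.5787, 0.2611, 0.0875]
tool_rot: [-3.141, -0.001, 1.573]
force: [0.2, -0.5, -1.0]
grip_width: 0.0198
```

Run:
```python
from h import *
c=np.load("c7.npy",allow_pickle=True).item();s=state();print(s["position"],s["force"],s["tool_rot"])
sl=plane(c,170+291/3.3,110+330/3.3,.048);lh=plane(c,170+48/3.3,110+240/3.3,.030);print(sl,lh)
P=np.array([.5247,.1754]);print(np.linalg.norm(lh[:2]-P),np.linalg.norm(sl[:2]-P),[np.arctan2(*(v[:2]-P)[::-1]) for v in(sl,lh)])
a0=np.arctan2(*(np.array(s["position"])[:2]-P)[::-1]);r=np.linalg.norm(np.array(s["position"])[:2]-P)
for a in np.linspace(a0,1.60,6)[1:]:
  q=P+.1008*np.array([np.cos(a),np.sin(a)]);print(a,q,togo(s,[*q,s["position"][2]]))
```

```text
[0.57867064 0.26111154 0.08747276] [ 0.15963321 -0.54914378 -0.95303493] [-3.14057506e+00 -9.84632898e-04  1.57342989e+00]
[0.57927321 0.26105904 0.048     ] [0.52249878 0.27658893 0.03      ]
0.10121286637680851 0.10156626709001446 [np.float64(1.0035444846287345), np.float64(1.5925464738631943)]
1.1270723084820622 [0.56797403 0.26643845] (array([ 0.54, -1.07,  0.  ]), array([0., 0., 0.]))
1.2453042313615466 [0.55693333 0.27090734] (array([ 0.99, -2.17,  0.  ]), array([0., 0., 0.]))
1.3635361542410311 [0.54544257 0.27404272] (array([ 1.3 , -3.32,  0.  ]), array([0., 0., 0.]))
1.4817680771205155 [0.5336622  0.27580079] (array([ 1.48, -4.5 ,  0.01]), array([0., 0., 0.]))
1.6 [0.52175669 0.27615702] (array([ 1.52, -5.69,  0.01]), array([0., 0., 0.]))
```

The pin is in the slot with no contact force. Swinging the arm along the arc.

Call:
arm_command(
  gripper=[1.5, 1.5, 1.5, 1.5, 1.5],
  slide=[
    [0.5, -1.07, 0],
    [1, -2.17, 0],
    [1.3, -3.32, 0],
    [1.48, -4.5, 0],
    [1.54, -5.64, 0],
  ],
  turn=[
    [0, 0, 0],
    [0, 0, 0],
    [0, 0, 0],
    [0, 0, 0],
    [0, 0, 0],
  ],
)

```text
clock: 17.73
position: [0.5219, 0.2763, 0.0882]
tool_rot: [3.141, -0.001, 1.574]
force: [6.1, -4.4, -2.1]
grip_width: 0.0195
```

Call:
arm_command(
  gripper=[1.5, 1.5],
  slide=[
    [0, 0, 0],
    [0, 0, 0],
  ],
  turn=[
    [0, 0, 0],
    [0, 0, 0],
  ],
)

```text
clock: 17.98
position: [0.5227, 0.2766, 0.0882]
tool_rot: [3.141, -0.001, 1.573]
force: [5.3, -1.7, -2.7]
grip_width: 0.0195
```

Run:
```python
from h import *
s=state();c=vision.camera_model("wrist");w=vision.grab_frame("wrist");cv2.imwrite("pics/w8.png",w)
t=np.array(s["position"])+rot(s)[:,2]*.053
print(s["position"],s["force"],"tip",t,togo(s,[.5223,.2765,.0875],down(0)))
```

```text
[0.52269243 0.27655302 0.08823688] [ 5.32172845 -1.69236254 -2.70864228] tip [0.52272613 0.27662042 0.03523693] (array([-0.01, -0.04,  0.07]), array([ 0.04, -0.07,  0.15]))
```

Spring load is 5.3 N, as expected over the hole. Lowering in stages.

Call:
arm_command(
  gripper=[1.5, 1.5, 1.5, 1.5, 1.5],
  slide=[
    [0, -0.05, 0.3],
    [0, -0.05, 0.6],
    [0, -0.05, 0.9],
    [0, -0.05, 1.2],
    [0, -0.05, 1.4],
  ],
  turn=[
    [0, 0, 0],
    [0, 0, 0],
    [0, 0, 0],
    [0, 0, 0],
    [0, 0, 0],
  ],
)

```text
clock: 18.65
position: [0.5224, 0.2771, 0.0745]
tool_rot: [3.141, -0.002, 1.573]
force: [4.5, -0.9, 4.7]
grip_width: 0.0196
```

Call:
arm_command(
  gripper=[1.5, 1.5, 1.5, 1.5, 1.5],
  slide=[
    [0, 0, 0.3],
    [0, 0, 0.6],
    [0, 0, 0.9],
    [0, 0, 1.1],
    [0, 0, 1.2],
  ],
  turn=[
    [0, 0, 0],
    [0, 0, 0],
    [0, 0, 0],
    [0, 0, 0],
    [0, 0, 0],
  ],
)

```text
clock: 19.27
position: [0.5221, 0.2767, 0.0619]
tool_rot: [3.142, -0.002, 1.573]
force: [4.6, -2.4, 3.3]
grip_width: 0.0198
```

Call:
arm_command(
  gripper=[1.5, 1.5, 1.5, 1.5, 1.5],
  slide=[
    [0, 0, 0.08],
    [0, 0, 0.16],
    [0, 0, 0.2],
    [0, 0, 0.24],
    [0, 0, 0.24],
  ],
  turn=[
    [0, 0, 0],
    [0, 0, 0],
    [0, 0, 0],
    [0, 0, 0],
    [0, 0, 0],
  ],
)

```text
clock: 19.9
position: [0.5223, 0.2769, 0.0604]
tool_rot: [3.141, -0.002, 1.573]
force: [2.3, -3.8, 18.0]
grip_width: 0.0196
```

Call:
arm_command(
  gripper=[1.5, 1.5, 1.5],
  slide=[
    [0, 0, 0.03],
    [0, 0, 0.05],
    [0, 0, 0.05],
  ],
  turn=[
    [0, 0, 0],
    [0, 0, 0],
    [0, 0, 0],
  ],
)

```text
clock: 20.27
position: [0.5224, 0.2769, 0.0603]
tool_rot: [3.14, -0.002, 1.573]
force: [1.7, -5.5, 25.0]
grip_width: 0.0196
```

Hard stop: 25 N with no further travel. I'll relax, open and retreat upward.

Call:
arm_command(
  gripper=[1.5, 1.5, 3, 4.5, 4.5],
  slide=[
    [0, 0, -0.09],
    [0, 0, -0.09],
    [0, 0, -0.09],
    [0, 0, -0.09],
    [0, 0, -0.09],
  ],
  turn=[
    [0, 0, 0],
    [0, 0, 0],
    [0, 0, 0],
    [0, 0, 0],
    [0, 0, 0],
  ],
)

```text
clock: 20.9
position: [0.5215, 0.2765, 0.0597]
tool_rot: [-3.14, -0.001, 1.574]
force: [0.1, -0.4, -0.7]
grip_width: 0.0449
```

Call:
arm_command(
  gripper=[4.5, 4.5, 4.5, 4.5, 4.5],
  slide=[
    [0, 0, -1],
    [0, 0, -4],
    [0, 0, -8],
    [0, 0, -13],
    [-3, 0, -16],
  ],
  turn=[
    [0, 0, 0],
    [0, 0, 0],
    [0, 0, 0],
    [0, 0, 0],
    [0, 0, 0],
  ],
)

```text
clock: 21.52
position: [0.5217, 0.2483, 0.2229]
tool_rot: [3.14, -0.004, 1.576]
force: [-0.5, -1.1, -0.5]
grip_width: 0.0452
```

Call:
arm_command(
  gripper=[4.5, 4.5, 4.5],
  slide=[
    [-4, 0, 0],
    [-6, 0, 0],
    [-6, 0, 0],
  ],
  turn=[
    [0, 0, 0],
    [0, 0, 0],
    [0, 0, 0],
  ],
)

```text
clock: 21.9
position: [0.5225, 0.1848, 0.2204]
tool_rot: [3.142, -0.0, 1.571]
force: [-0.1, -0.2, 0.2]
grip_width: 0.0454
```

Run:
```python
from h import *
s=state();c=vision.camera_model("wrist");w=vision.grab_frame("wrist");im=vision.grab_frame("top");cv2.imwrite("pics/w9.png",w);cv2.imwrite("pics/t9.png",im)
print(s["position"],s["force"],s["clock"])
ct=vision.camera_model("top")
print("pred knob top",proj(c,[.5224,.2769,.092]),"if 3mm high",proj(c,[.5224,.2769,.098]))
g=cv2.cvtColor(im,cv2.COLOR_BGR2GRAY)
# cover on mat: bright region inside
b=im[:,:,0].astype(int)-im[:,:,2];m=((b>0)&(g>90)).astype(np.uint8)*255;k=np.zeros_like(m);k[165:250,275:365]=m[165:250,275:365]
k=cv2.morphologyEx(k,cv2.MORPH_CLOSE,np.ones((9,9)));q=max(cv2.findContours(k,0,1)[0],key=cv2.contourArea)
print("cover",cv2.minAreaRect(np.float32([plane(ct,*p[0],.014)[:2]*1000 for p in q])))
cv2.imwrite("pics/v10.png",np.hstack([cv2.resize(w,(400,300)),cv2.resize(im[130:262,100:404],(400,174))[:, :] if 0 else cv2.copyMakeBorder(cv2.resize(im[130:262,140:404],(400,200)),0,100,0,0,cv2.BORDER_CONSTANT)]))
```

```text
[0.52245105 0.1847788  0.22038323] [-0.06696591 -0.17741798  0.16708283] 21.9
pred knob top [258.94787718  80.4427587 ] if 3mm high [258.91483398  79.9755773 ]
cover ((520.03076171875, -244.0349578857422), (238.09429931640625, 188.9438018798828), 84.99474334716797)
```

View pics/v10.png

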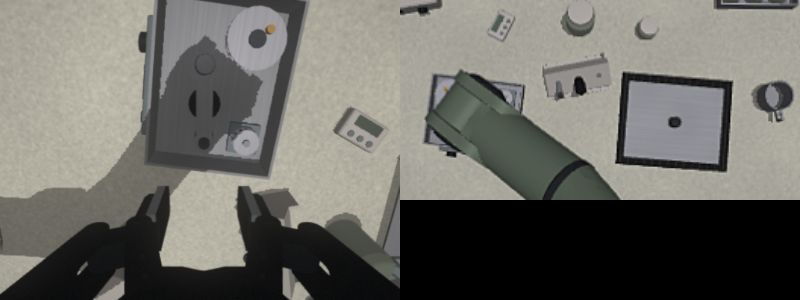

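The pin stands upright in the lock block (knob at about (205,63)) and the arm is held back. The cover is centred on the mat, and the bottles, mug, jar, timer and screwdrivers look as they were. Handing in.

```bash
python3 -c "
from h import *
print(job_done())"
```

```text
the job is handed in; nothing more can be done
None
```

I finished the job and handed it in at about 22 s of the 72 s allowed. The cover is on the mat, and the pin is home with the tension arm held back.

- **Cover:** I lifted it off by the knob and laid it flat on the mat. The last top view puts it at (0.520, -0.244), yaw -5.0°. The mat is at (0.520, -0.247), yaw -4.9°, so it is about 3 mm off centre.
- **Set-down force:** The contact was firmer than I wanted. Just before release the force reading reached about 34 N.
- **Pin:** I took it from the stand's right-hand hole and put it down through the slot. I swung the arm against its spring, which read about 5.3 N over the hole, and pushed the pin in. It came to a hard stop at about 25 N with the TCP at 60 mm, where I had worked out it should be when fully home. I did not measure the pin's final height separately in a camera image.
- **After letting go:** The wrist view shows the pin upright with the arm still pinned back, and the robot clear of everything.
- **Other items:** The bystanders visible in the last pictures look unmoved. I judged this by eye, and the side bottle was not in the final view.
- **Disagreement:** The top and wrist cameras differed by up to about 4 mm on the cover knob and the slot. For the pin work I went with the wrist camera, and the pin entered the slot and hole cleanly.

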